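# Start the armchair's coach screw square

### The arm

A 6-joint arm with a two-finger parallel gripper is mounted at the origin on the work surface. World frame = base frame: x ahead of the robot, y to its left, z up, the work surface at z = 0. Lengths are in m, angles in rad, forces in N, time in s.
With the tool pointing down it reaches from about 0.325 to 0.775 m from the base axis. Payload 9.3 kg.
Tool frame: the origin (TCP) lies between the finger pads; the fingertips stand 14 mm ahead of it and the grasp point (between the pads) lies 5 mm behind it; z points along the fingers, y is the line along which they close (so a half turn about z gives the same grasp; the last joint's range is limited). The gripper opens to 85 mm and grips with 20 to 120 N. Pads are 22 mm wide; open, the fingers measure 114 mm over their backs; the gripper's body (76 mm by 85 mm) begins 54 mm behind the grasp point. The pads swing forward as they close: fully open they stand 13 mm farther back than shut.
Start: joints at [0.999, 0.259, 0.021, 1.334, 0, 1.418], TCP at [0.224, 0.502, 0.245] pointing down, gripper open.
Joint ranges: [-3.04, 3.04], [-0.91, 1.82], [-1.04, 1.36], [-1.92, 1.95], [-1.52, 1.45], [-3.14, 3.14]. Speed limits (rad/s): [2.22, 2.22, 2.79, 3.14, 3.14, 3.14].

### API

Orientations are given as a unit quaternion [w, x, y, z].
In Python, from workcell import monitor, eyes, order, nets gives the robot as it stands.
- The arm moves only by the tool drive_tool, never from a script. Its argument "commands" is a list of rows, each a list of 5 numbers: the closure in counts, from 0 (fully open) to 255 (shut), then the shift along the tool's x, y, z in m, then the turn about the tool's z in rad. In form: [[gripper, tx, ty, tz, roll], ...]. A call has 1 to 12 rows; each row is the pose to reach, as a shift and turn from the pose commanded when the call began, along the tool's axes at that moment; what a row does not reach only later rows make up. A row lasts 1/12 s, in which the tool goes at most 41.7 mm and 7.16 degrees, less where a joint would pass 70% of its speed; a pose out of reach is approached as far as the arm can. A call with a gripper value outside its range is refused whole. The fingers move at their own pace and stop on an object; "force" is the grip in N (left out, the last holds). Time passes only in rows, so rows that repeat a pose let the fingers close. It gives the time, the measured TCP pose, the force, the opening and the grip force at its end, in the units of the state.
- monitor.get_obs(): the state, without advancing time (a new reading comes with each control period).
- eyes.snapshot(name): name is "scene" or "side" or "wrist"; returns the picture (480x640x3 uint8, red, green, blue); there is no depth.
- eyes.camera_info(name): a dict with "intrinsics" (3x3 intrinsics, pixels), "extrinsics" (4x4, takes a point from camera to world coordinates); the wrist camera has in their place "mount" (4x4, takes a point from camera to tool coordinates, whose origin is the TCP and whose axes are the flange's). Camera axes: x right, y down, z forward; pixel columns grow to the right and rows downward; lengths in m; the calibration is good to about 2 mm. A picture is of the moment at which its call begins: read the wrist's pose just before it. camera_info takes no time and is no camera call.
- order.hand_in(): hands the job in; it is judged then, once.
Trained networks look in the newest picture that a camera, given by its name, has taken for a name from the list of things; names that differ only in an ending like _2 or _b are one class to them, and where a whole thing is asked for, a point or a joint stands for the part that bears it (a point fixed in the world has none). Each returns a list of dicts, best first, with "score" (0 to 1); they miss things now and then, are a little off and sometimes report something else, mostly with a low value. They report only what shows in the picture. A call takes as long as a camera call. They do not tell look-alikes from the thing itself.
- nets.outline_of(query, camera): "pixels" (480x640 bool, what is visible of it).
- nets.place_of(query, camera): "centre" ([x, y, z] in m, in world coordinates, good to about 4 mm: a listed point, or the origin of a listed thing).
The state is a dict: "time_s": time; "joint_pos": joint angles; "joint_vel": joint speeds; "joint_efforts": joint torques, N m; "tcp_pos": TCP position; "eef_rot": TCP orientation; "force": force on the tool from outside, world axes, zero at the start; "wrist_torque": the same for the moment, N m; "finger_gap": finger opening in m; "grip_force": force on a finger pad.
Only numpy, scipy, OpenCV 4.12 (cv2) and the standard library are available. Lean on these libraries where they do the work, as an engineer would, in place of code of your own. Each camera call takes 0.05 s, during which the arm holds its last target. There are 200 camera calls.

### The job

Take the orange socket driver out of its wooden rest and start the leaning coach screw in the armchair rail: bring the driver down over its square head, and before turning press the screw straight down, firmly but not hard, until it stands square and its thread meets solid wood, hold it so for a second, and only then give it a quarter turn clockwise. Leave the screw standing square and stand the driver back upright in its rest, without touching the screw with your fingers or disturbing the bottle, tin or tumbler.

Things in the scene. Friction and masses are not known exactly. Their poses are not given: they have to be found in the camera images.
- rail: pale wooden armchair rail, fixed, 100 (x) x 260 (y) x 50 mm high; on it a dark steel leg plate 86 x 110 x 4 mm, its top 54 mm above the table. Three grey square-headed screws in the plate are already home (heads 11.5 mm above the plate); the fourth stands leaning at x = -25, y = +35 mm of the rail. Origin: centre of the rail's underside; z up.
- pilot (a point): centre of the pilot hole of the leaning screw, on the plate's upper face (54 mm above the table); axes as the rail's, z up; the head's sides are parallel to the rail's at first. The vertical through it is the axis the screw must stand on; the leaning screw pivots within 8 mm above or below this point.
- coach_screw: the leaning coach screw, yellow-plated. Origin on its axis, 12 mm below the head; z along the screw to its head, x and y square to the head's sides. Head 16 mm square, 10 mm high: flat top 22 mm above the origin; shank 12 mm thick. It stands loose in its hole, leaning 6 to 11 degrees, and stays where it is left (0.035 N m tips it). Turning takes 0.12 N m and sinks it 1.25 mm per quarter turn.
- head_top (a point): centre of the flat top of the leaning screw's head, axes as the screw's. Pushed down it slides 3 to 24 mm in the loose hole with about 3 N, until the thread meets the wood and it stops dead; only feel tells where. There, the socket's ceiling pressed on this top with 10 to 15 N on the pilot's axis sets it square and ready to turn. Over 20 N is too hard.
- driver: socket driver standing on its socket. Origin: centre of the socket's mouth; z up the tool, x and y square to its sides. Steel socket 32 mm square, 25 mm high; mouth flared to 27 mm, narrowing over 4.5 mm to an 18.4 mm square hole, flat ceiling 11 mm above the origin. Thin shank to 45 mm, then an orange handle 28 mm square, 45 to 105 mm above the origin, sides parallel to the socket's. 0.25 kg.
- rest: the driver's dark wooden rest, fixed: an open tray 66 mm square and 22 mm high with 6 mm walls and a 6 mm floor. Origin: centre of its underside.
- bottle: green bottle, 60 mm wide, 170 mm high; origin at the centre of its underside. Leave alone.
- tin: blue tin with a paper band, 64 mm wide, 70 mm high; origin at the centre of its underside. Leave alone.
- tumbler: drinking glass, 68 mm wide, 85 mm high; origin at the centre of its underside. Leave alone.
Not all that is in view belongs to the job. Of the things that look like the driver, the smallest one is meant.

How it is judged:
By the outcome, as a careful person would: the job done as asked, in the order asked, and still so for the second after the job is handed in, with the robot touching nothing.
It also fails if it takes over 72 s, if anything falls off the work surface, if the arm or the gripper's body presses on something with over 40 N, if the wrist force passes 120 N, or if a joint passes its speed limit or range.

## Working session

There is one attempt and no reset: what is moved stays moved. The work goes in short steps, Python scripts to look and compute and a tool call to move; the robot and the scene stay as the last step left them, time stands still between calls to the robot, and variables do not carry over. Pictures are saved under pics/ and viewed, at most 10 in all, crops included, and the job is handed in when it is done.

Besides the shell and the picture viewer there is one more tool, called after ">>>" in YAML: its name, and indented under it one key for each argument. drive_tool: Moves the arm, as the interface text tells. Its arguments: {"type":"object","properties":{"commands":{"type":"array"},"force":{"type":"number"}},"required":["commands"]}

```bash
ls; mkdir -p pics; cat > h.py <<'E'
import numpy as np, cv2
from scipy.spatial.transform import Rotation as R
from workcell import monitor, eyes, order, nets
def save(im,name): cv2.imwrite('pics/'+name,cv2.cvtColor(im,cv2.COLOR_RGB2BGR))
def cam(name,obs=None):
    i=eyes.camera_info(name); K=np.array(i["intrinsics"])
    if "extrinsics" in i: return K,np.array(i["extrinsics"])
    o=obs or monitor.get_obs(); T=np.eye(4); q=o["eef_rot"]
    T[:3,:3]=R.from_quat([q[1],q[2],q[3],q[0]]).as_matrix(); T[:3,3]=o["tcp_pos"]
    return K,T@np.array(i["mount"])
def ray(K,T,uv,z):
    d=T[:3,:3]@np.linalg.solve(K,[uv[0],uv[1],1.]); return T[:3,3]+d*(z-T[2,3])/d[2]
def proj(K,T,p):
    c=np.linalg.inv(T)@np.append(p,1); v=K@c[:3]; return v[:2]/v[2]
E
python3 - <<'E'
from h import *
for c in ["scene","side","wrist"]:
    im=eyes.snapshot(c); save(im,c+'0.png')
    K,T=cam(c); print(c,K[0,0],T.round(3).tolist())
    for q in ["driver","rest","coach_screw","head_top","pilot","rail","bottle","tin","tumbler"]:
        r=nets.place_of(q,c); print(q,[(np.round(x["centre"],3).tolist(),round(x["score"],2),proj(K,T,x["centre"]).round().tolist()) for x in r])
print(monitor.get_obs())
E
```

```text
pics
scene 571.4321192734186 [[-0.063, 0.727, -0.684, 1.488], [0.998, 0.045, -0.044, 0.054], [-0.001, -0.686, -0.728, 1.126], [0.0, 0.0, 0.0, 1.0]]
driver [([0.448, 0.27, 0.009], 0.84, [428.0, 247.0]), ([0.438, 0.374, -0.0], 0.83, [466.0, 249.0]), ([0.332, 0.248, -0.004], 0.76, [417.0, 220.0]), ([0.512, -0.085, -0.001], 0.19, [292.0, 262.0])]
rest [([0.452, 0.267, -0.002], 0.83, [426.0, 251.0])]
coach_screw []
head_top [([0.483, -0.073, 0.08], 0.53, [297.0, 232.0])]
pilot [([0.481, -0.061, 0.057], 0.73, [301.0, 238.0]), ([0.438, -0.368, 0.001], 0.4, [191.0, 236.0])]
rail [([0.514, -0.084, -0.005], 0.73, [293.0, 263.0])]
bottle [([0.436, -0.368, -0.004], 0.6, [191.0, 237.0])]
tin [([0.61, -0.399, -0.008], 0.9, [165.0, 287.0])]
tumbler [([0.659, 0.336, -0.002], 0.62, [460.0, 316.0])]
side 441.48030887698246 [[0.775, -0.468, 0.424, 0.116], [-0.632, -0.588, 0.505, -0.485], [0.013, -0.659, -0.752, 0.748], [0.0, 0.0, 0.0, 1.0]]
driver [([0.435, 0.375, -0.0], 0.87, [206.0, 183.0]), ([0.444, 0.269, 0.004], 0.79, [230.0, 203.0]), ([0.325, 0.242, -0.006], 0.66, [192.0, 234.0])]
rest [([0.455, 
[... 931 characters left out ...]
{'time_s': 1.5, 'joint_pos': array([9.99378849e-01, 2.58616308e-01, 2.15023830e-02, 1.33370085e+00,
       2.54194741e-05, 1.41817380e+00]), 'joint_vel': array([ 0.00149319,  0.00037607,  0.00049106, -0.00035586, -0.0005327 ,
        0.00087982]), 'joint_efforts': array([ 7.22449604e-04, -5.55376196e+01,  3.44732809e+01,  1.64285979e-03,
       -1.99516662e-04,  1.13274876e-05]), 'tcp_pos': array([0.22367231, 0.5024654 , 0.2452708 ]), 'eef_rot': array([-1.51534505e-05,  2.07870576e-01,  9.78156339e-01, -4.12666725e-06]), 'force': array([-0.45611297, -0.37438249, -0.46654951]), 'wrist_torque': array([-0.05520332, -0.01148534,  0.0148034 ]), 'grip_force': 0.0, 'finger_gap': 0.0855469799698531}
```

```bash
python3 - <<'E'
import cv2,numpy as np
a=cv2.imread('pics/scene0.png');b=cv2.imread('pics/side0.png')
A=cv2.resize(a[150:350,140:500],(720,400)) 
A=a[140:340,150:550]; A=cv2.resize(A,(800,400))
B1=cv2.resize(b[110:260,140:340],(400,300)); B2=cv2.resize(b[210:310,270:404],(400,300))
cv2.imwrite('pics/c1.png',A); cv2.imwrite('pics/c2.png',np.hstack([B1,B2]))
E
```

```text
(no output)
```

View pics/c1.png

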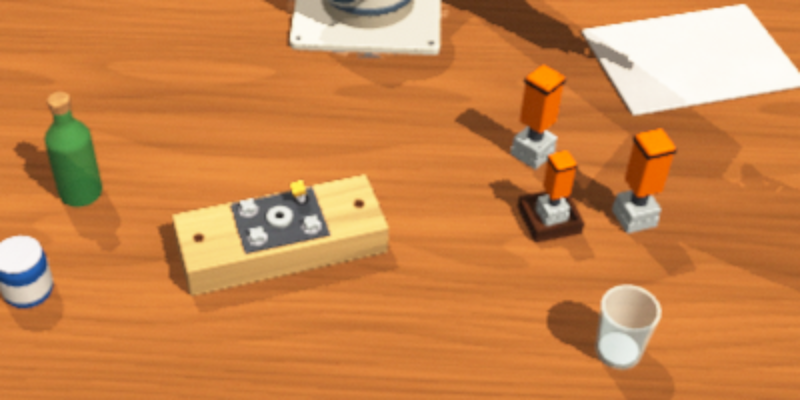

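View pics/c2.png

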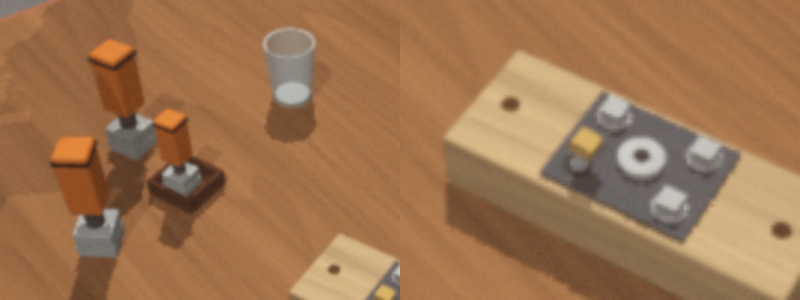

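The candidates in the scene picture are the drivers at (428,247), (466,249) and (417,220). The one at (428,247) stands in the dark tray and is clearly the smallest in both views, and the enlarged crop confirms it, so it is the one meant. The yellow leaning screw shows at (299,235). I'm moving above the driver for a close look.

>>> drive_tool:
  commands:
    - [0,-0.04,-0.016,0,0]
    - [0,-0.075,-0.031,0,0]
    - [0,-0.112,-0.046,0,0]
    - [0,-0.15,-0.061,0,0]
    - [0,-0.187,-0.077,0,0]
    - [0,-0.225,-0.092,0,0]
    - [0,-0.262,-0.107,0,0]
    - [0,-0.3,-0.123,0,0]
    - [0,-0.3,-0.123,0,0]
    - [0,-0.3,-0.123,0,0]
    - [0,-0.3,-0.123,0,0]

```text
time_s: 2.42
tcp_pos: [0.4477, 0.2679, 0.2452]
eef_rot: [-0.0, 0.208, 0.978, 0.0]
force: [0.1, 0.5, 1.1]
finger_gap: 0.0855
grip_force: 0.0
```

```bash
python3 - <<'E'
from h import *
o=monitor.get_obs(); im=eyes.snapshot("wrist"); save(im,'w1.png'); K,T=cam("wrist",o)
print(o["tcp_pos"],o["force"],o["joint_pos"])
for q in ["driver","rest"]:
    for x in nets.place_of(q,"wrist"): print(q,np.round(x["centre"],4),x["score"],proj(K,T,x["centre"]).round())
for z in (0.111,): 
  # orange top masks
  hsv=cv2.cvtColor(im,cv2.COLOR_RGB2HSV); print(proj(K,T,[.448,.268,.111]))
E
```

```text
[0.44769279 0.26792982 0.24521046] [0.13701746 0.54698947 1.10730775] [ 3.78209355e-01  2.10480198e-01 -4.34034265e-02  1.31722255e+00
  2.87951163e-04  7.98102898e-01]
driver [0.4419 0.3787 0.0035] 0.86 [430. 135.]
driver [0.3235 0.248  0.0013] 0.78 [231.  66.]
driver [0.4497 0.2627 0.0123] 0.59 [311. 199.]
[315.5089308  228.71940762]
```

View pics/w1.png

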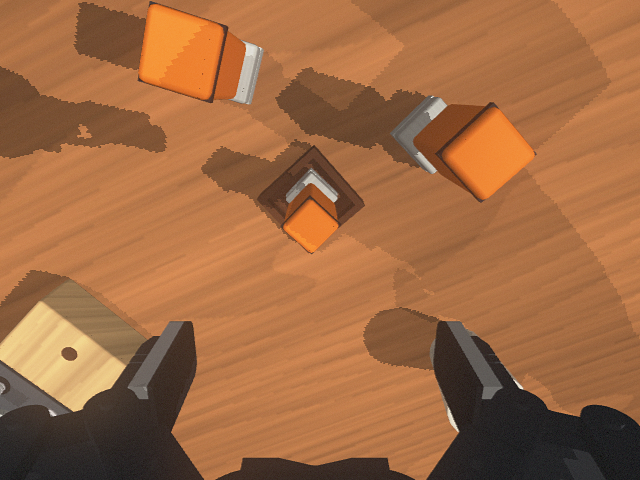

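```bash
python3 - <<'E'
from h import *
im=cv2.cvtColor(cv2.imread('pics/w1.png'),cv2.COLOR_BGR2RGB); K,T=cam("wrist")
c=im[185:262,270:355].astype(int)
m=((c[...,0]>225)&(c[...,2]<80)).astype(np.uint8)
print(c[20,40],c[40,40],c[30,40])
n,l,s,cc=cv2.connectedComponentsWithStats(m); k=1+np.argmax(s[1:,4]); m=(l==k).astype(np.uint8)
cn=max(cv2.findContours(m,0,1)[0],key=cv2.contourArea).reshape(-1,2)+[270,185]
P=np.array([ray(K,T,p,0.111)[:2] for p in cn])
r=cv2.minAreaRect((P*1000).astype(np.float32)); print("top",r)
c=im[130:245,240:380].astype(int)
m=((c.sum(2)<230)&(c[...,0]<130)).astype(np.uint8)
n,l,s,cc=cv2.connectedComponentsWithStats(m); print(s[1:][s[1:,4]>100])
for n_,uv in dict(top=(313,147),right=(364,205),left=(258,200)).items(): print(n_,ray(K,T,uv,0.022).round(4))
y=T[:3,:3]; print(np.degrees(np.arctan2(.9136,.4067)))
E
```

```text
[237 130  52] [237 129  49] [237 130  50]
top ((444.8781433105469, 266.6408386230469), (25.289884567260742, 26.276216506958008), 22.880422592163086)
[[  65    0   75   19  667]
 [  17    9  108   91 2859]]
top [0.4078 0.2846 0.022 ]
right [0.4705 0.3047 0.022 ]
left [0.4295 0.2233 0.022 ]
66.00318894254276
```

>>> drive_tool:
  commands:
    - [90,0.002,-0.002,0,-0.12]
    - [90,0.002,-0.002,0.0,-0.24]
    - [90,0.002,-0.002,0.02,-0.36]
    - [90,0.002,-0.002,0.04,-0.48]
    - [90,0.002,-0.002,0.06,-0.6]
    - [90,0.002,-0.002,0.08,-0.71]
    - [90,0.002,-0.002,0.09,-0.819]
    - [90,0.002,-0.002,0.09,-0.819]
    - [90,0.002,-0.002,0.09,-0.819]

```text
time_s: 3.32
tcp_pos: [0.4443, 0.2679, 0.1554]
eef_rot: [-0.0, -0.198, 0.98, -0.0]
force: [-0.3, 0.1, 0.9]
finger_gap: 0.0554
grip_force: 0.0
```

```bash
python3 - <<'E'
from h import *
o=monitor.get_obs(); im=eyes.snapshot("wrist"); save(im,'w2.png'); K,T=cam("wrist",o)
print(o["tcp_pos"],o["force"],o["finger_gap"],o["joint_pos"][5])
for q in ["rest","driver"]: print(q,[(x["centre"],x["score"]) for x in nets.place_of(q,"wrist")])
m=((im[...,0]>225)&(im[...,2]<80)).astype(np.uint8)
n,l,s,cc=cv2.connectedComponentsWithStats(m)
for k in range(1,n):
  if s[k,4]>300:
    cn=max(cv2.findContours((l==k).astype(np.uint8),0,1)[0],key=cv2.contourArea).reshape(-1,2)
    P=np.array([ray(K,T,p,0.111)[:2] for p in cn]); print(cc[k],cv2.minAreaRect((P*1000).astype(np.float32)))
E
```

```text
[0.44434909 0.26786464 0.15537686] [-0.30682927  0.09671927  0.87961188] 0.055378011693011896 -0.017948021314550876
rest []
driver [([0.4502, 0.2646, 0.0061], 0.76), ([0.3229, 0.246, 0.0007], 0.57), ([0.4416, 0.3807, 0.0012], 0.55)]
[407.7624581   20.39307263] ((332.1399230957031, 260.4217834472656), (19.103187561035156, 47.72932815551758), 22.807653427124023)
[309.67575026 289.09382546] ((445.59027099609375, 265.1820373535156), (25.945178985595703, 26.2669677734375), 21.31325912475586)
[578.95597065 393.45763843] ((454.781494140625, 407.8459777832031), (38.937259674072266, 42.07988357543945), 20.72329330444336)
```

View pics/w2.png

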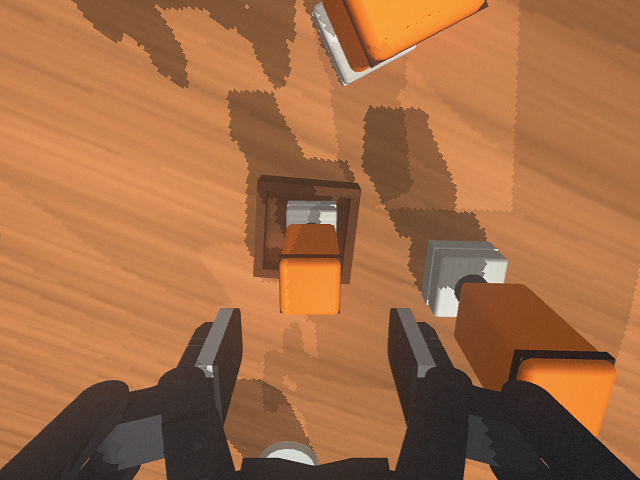

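>>> drive_tool:
  commands:
    - [90,0,-0.003,0.02,0.015]
    - [90,0,-0.003,0.04,0.015]
    - [90,0,-0.003,0.06,0.015]
    - [90,0,-0.003,0.079,0.015]
    - [90,0,-0.003,0.079,0.015]
    - [255,0,-0.003,0.079,0.015]
    - [255,0,-0.003,0.079,0.015]
    - [255,0,-0.003,0.079,0.015]
    - [255,0,-0.003,0.079,0.015]
    - [255,0,-0.003,0.079,0.015]
    - [255,0,-0.003,0.079,0.015]
  force: 60

```text
time_s: 4.38
tcp_pos: [0.4471, 0.2647, 0.0778]
eef_rot: [0.001, -0.191, 0.982, 0.0]
force: [-1.3, 0.1, 5.5]
finger_gap: 0.0276
grip_force: 59.6
```

>>> drive_tool:
  commands:
    - [255,0,0,-0.02,0]
    - [255,0,0,-0.05,0]
    - [255,0,0,-0.085,0]
    - [255,0,0,-0.115,0]
    - [255,0.002,-0.015,-0.125,0]
    - [255,0.005,-0.045,-0.125,0]
    - [255,0.009,-0.085,-0.125,0]
    - [255,0.013,-0.125,-0.125,0]
    - [255,0.017,-0.165,-0.125,0]
    - [255,0.021,-0.205,-0.125,0]
    - [255,0.025,-0.245,-0.125,0]
    - [255,0.028,-0.28,-0.125,0]

```text
time_s: 5.38
tcp_pos: [0.5257, -0.0081, 0.2018]
eef_rot: [0.0, -0.191, 0.982, -0.0]
force: [0.3, 1.3, -2.2]
finger_gap: 0.0273
grip_force: 59.8
```

>>> drive_tool:
  commands:
    - [255,0.002,-0.022,0,0]
    - [255,0.003,-0.034,0,0]
    - [255,0.003,-0.0365,0,0]
    - [255,0.003,-0.0365,0,0]
    - [255,0.003,-0.0365,0,0]

```text
time_s: 5.8
tcp_pos: [0.5361, -0.0397, 0.2014]
eef_rot: [-0.0, -0.192, 0.981, 0.0]
force: [-0.1, 0.9, -2.6]
finger_gap: 0.0271
grip_force: 59.9
```

```bash
python3 - <<'E'
from h import *
o=monitor.get_obs(); im=eyes.snapshot("wrist"); save(im,'w3.png'); K,T=cam("wrist",o)
print(o["tcp_pos"],o["force"],o["finger_gap"],o["joint_pos"],o["wrist_torque"])
for q in ["pilot","head_top","coach_screw","rail","driver"]: print(q,[(x["centre"].round(4) if hasattr(x["centre"],'round') else x["centre"],x["score"],proj(K,T,x["centre"]).round()) for x in nets.place_of(q,"wrist")])
E
```

```text
[ 0.53608216 -0.03973327  0.20138938] [-0.1135992   0.87916328 -2.63396932] 0.02714520560039724 [-2.30333316e-01  2.54156410e-01 -9.73012308e-02  1.21968497e+00
  3.73105563e-04 -6.15997396e-01] [ 0.01657714 -0.01068663 -0.04213119]
pilot [([0.4799, -0.0607, 0.0553], 0.8, array([318., 133.]))]
head_top [([0.485, -0.0655, 0.0791], 0.72, array([308., 142.]))]
coach_screw [([0.4874, -0.0619, 0.0636], 0.68, array([312., 145.]))]
rail [([0.518, -0.0892, 0.0005], 0.75, array([265., 160.]))]
driver [([0.5388, -0.0409, 0.1317], 0.97, array([312., 271.]))]
```

View pics/w3.png

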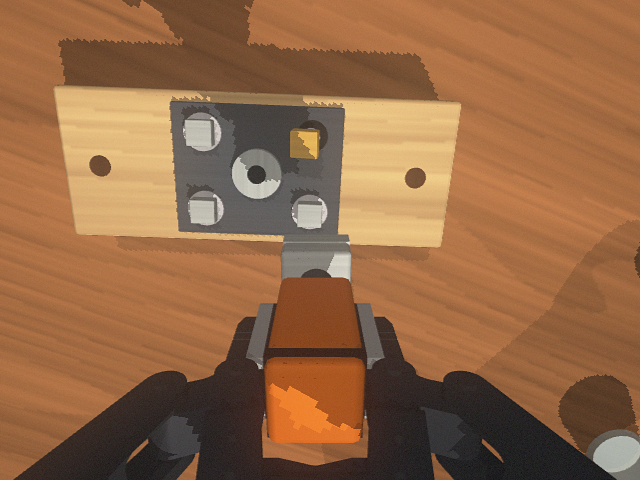

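```bash
python3 - <<'E'
from h import *
K,T=cam("wrist")
im=cv2.cvtColor(cv2.imread('pics/w3.png'),cv2.COLOR_BGR2RGB)
def fit(pix,loc,z):
    W=np.array([ray(K,T,p,z)[:2] for p in pix]); L=np.array(loc,float)
    w=W-W.mean(0); l=L-L.mean(0)
    a=np.arctan2((l[:,0]*w[:,1]-l[:,1]*w[:,0]).sum(),(l*w).sum())
    Rm=np.array([[np.cos(a),-np.sin(a)],[np.sin(a),np.cos(a)]]); t=W.mean(0)-Rm@L.mean(0)
    print("yaw",np.degrees(a).round(2),"org",t.round(4),"res",((L@Rm.T+t)-W).round(4).tolist(),"pilot",(Rm@[-.025,.035]+t).round(4)); return a
fit([(55,87),(461,103),(440,247),(77,235)],[(-.05,-.13),(-.05,.13),(.05,.13),(.05,-.13)],.05)
fit([(170,101),(345,108),(339,236),(178,231)],[(-.043,-.055),(-.043,.055),(.043,.055),(.043,-.055)],.054)
h=cv2.cvtColor(im,cv2.COLOR_RGB2HSV); m=((h[...,0]>14)&(h[...,0]<32)&(h[...,1]>150)).astype(np.uint8); m[:110]=0;m[175:]=0;m[:,:270]=0;m[:,340:]=0
ys,xs=np.nonzero(m); print(len(xs),xs.min(),xs.max(),ys.min(),ys.max(),xs.mean(),ys.mean())
for z in (.075,.08,.085,.09): print(z,ray(K,T,(xs.mean(),ys.mean()),z).round(4))
cv2.imwrite('pics/w3c.png',cv2.resize(cv2.cvtColor(im[90:190,250:370],cv2.COLOR_RGB2BGR),(720,600),interpolation=cv2.INTER_CUBIC))
# side/scene refinement of head
for c in ("scene","side"):
    b=eyes.snapshot(c); save(b,c+'1.png'); k,t=cam(c); hh=cv2.cvtColor(b,cv2.COLOR_RGB2HSV)
    u=proj(k,t,[.484,-.066,.083]).astype(int); s=np.s_[u[1]-14:u[1]+15,u[0]-14:u[0]+15]
    mm=(hh[...,0]>19)&(hh[...,0]<32)&(hh[...,1]>170); 
    y,x=np.nonzero(mm[s]); print(c,u,len(x),x.mean()+u[0]-14,y.mean()+u[1]-14, [ray(k,t,(x.mean()+u[0]-14,y.mean()+u[1]-14),z).round(4).tolist() for z in (.075,.08,.085)])
E
```

```text
yaw 19.98 org [ 0.5188 -0.0876] res [[-0.0003, -0.0027], [-0.0019, 0.0015], [0.0006, 0.0027], [0.0016, -0.0015]] pilot [ 0.4833 -0.0633]
yaw 20.05 org [ 0.5183 -0.0881] res [[-0.0002, -0.0005], [-0.0007, 0.0001], [0.0008, -0.0003], [0.0001, 0.0007]] pilot [ 0.4828 -0.0638]
401 291 318 129 158 307.1246882793017 141.20199501246884
0.075 [ 0.4854 -0.0662  0.075 ]
0.08 [ 0.4849 -0.0663  0.08  ]
0.085 [ 0.4844 -0.0664  0.085 ]
0.09 [ 0.4839 -0.0665  0.09  ]
scene [299 232] 13 297.46153846153845 233.07692307692307 [[0.4799, -0.0713, 0.075], [0.4846, -0.0707, 0.08], [0.4894, -0.0701, 0.085]]
side [330 256] 0 nan nan [[nan, nan, nan], [nan, nan, nan], [nan, nan, nan]]<stdin>:21: RuntimeWarning: Mean of empty slice.
  ret = ret.dtype.type(ret / rcount)
```

View pics/w3c.png

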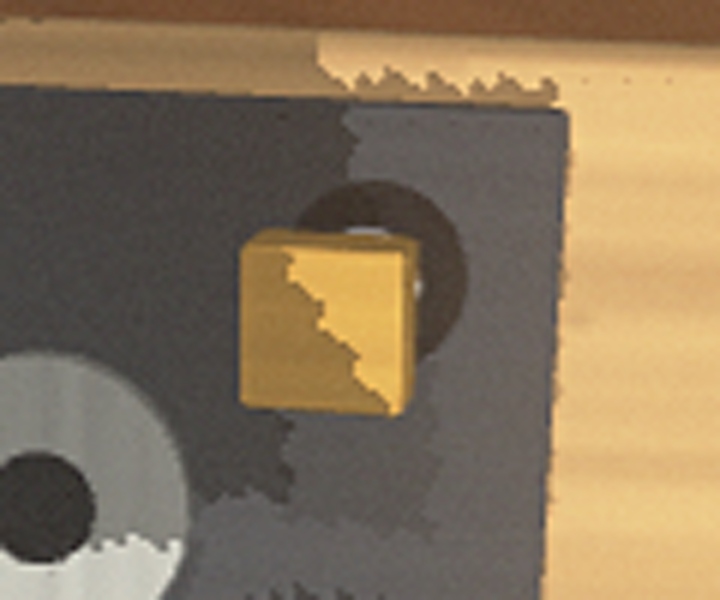

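```bash
python3 - <<'E'
from h import *
K,T=cam("wrist"); C=T[:3,3]; print(C)
print("hole",ray(K,T,(312.5,135.5),.054).round(4))
c=[np.array([250+u/6,90+v/6]) for u,v in ((240,250),(403,252),(395,412),(243,402))]
for z in (.076,.08,.084,.088,.092):
    W=np.array([ray(K,T,p,z) for p in c]); e=np.linalg.norm(W-np.roll(W,-1,0),axis=1)*1000
    print(z,W.mean(0).round(4),e.round(1),e.mean().round(2), [np.degrees(np.arctan2(*(W[1]-W[0])[:2][::-1])).round(1),np.degrees(np.arctan2(*(W[3]-W[0])[:2][::-1])).round(1)])
E
```

```text
[ 0.45951451 -0.07236183  0.32974399]
hole [ 0.483  -0.0641  0.054 ]
0.076 [ 0.4883 -0.0677  0.076 ] [16.  15.6 15.2 14.7] 15.36 [np.float64(111.4), np.float64(22.1)]
0.08 [ 0.4878 -0.0678  0.08  ] [15.7 15.3 15.  14.5] 15.12 [np.float64(111.4), np.float64(22.1)]
0.084 [ 0.4874 -0.0679  0.084 ] [15.4 15.1 14.7 14.3] 14.88 [np.float64(111.4), np.float64(22.1)]
0.088 [ 0.4869 -0.068   0.088 ] [15.2 14.8 14.5 14. ] 14.64 [np.float64(111.4), np.float64(22.1)]
0.092 [ 0.4865 -0.068   0.092 ] [14.9 14.6 14.2 13.8] 14.39 [np.float64(111.4), np.float64(22.1)]
```

```bash
python3 - <<'E'
from h import *
o=monitor.get_obs(); K,T=cam("wrist",o); q=o["eef_rot"]; Rt=R.from_quat([q[1],q[2],q[3],q[0]]).as_matrix(); p=np.array(o["tcp_pos"])
print(p, "ytool yaw",np.degrees(np.arctan2(Rt[1,1],Rt[0,1])))
im=cv2.imread('pics/w3.png').astype(int)
print("col316",[(r,im[r,300:330].mean(0).astype(int).tolist()) for r in list(range(228,250,2))+list(range(342,364,3))+list(range(434,450,3))])
def pr(x,y,h): return proj(K,T,p+Rt@[x,y,.0718-h]).round(1)
for dx in (-.003,0,.003): print(dx,"mouth front",pr(dx+.016,-.016,0),pr(dx+.016,.016,0),"socket top front",pr(dx+.016,-.016,.025),"top front",pr(dx+.014,-.014,.105),pr(dx+.014,.014,.105),"top back",pr(dx-.014,-.014,.105))
E
```

```text
[ 0.53638928 -0.0401585   0.20139   ] ytool yaw 112.11525784904825
col316 [(228, [119, 122, 129]), (230, [88, 91, 96]), (232, [93, 96, 101]), (234, [95, 102, 106]), (236, [97, 104, 108]), (238, [99, 107, 112]), (240, [97, 104, 108]), (242, [131, 140, 142]), (244, [100, 107, 112]), (246, [98, 105, 110]), (248, [101, 109, 114]), (342, [29, 69, 136]), (345, [30, 70, 137]), (348, [29, 40, 64]), (351, [29, 37, 62]), (354, [28, 37, 63]), (357, [28, 72, 144]), (360, [30, 73, 144]), (363, [33, 79, 156]), (434, [43, 116, 225]), (437, [42, 115, 224]), (440, [41, 112, 223]), (443, [62, 99, 152]), (446, [59, 97, 154]), (449, [62, 101, 159])]
-0.003 mouth front [284.6 241.7] [348.  241.7] socket top front [280.8 260.2] top front [266.1 377.7] [369.8 377.6] top back [269.8 458.2]
0 mouth front [284.4 236.1] [348.1 236. ] socket top front [280.6 254. ] top front [265.7 368.3] [370.3 368.2] top back [269.4 450.1]
0.003 mouth front [284.3 230.4] [348.3 230.4] socket top front [280.5 247.7] top front [265.2 358.7] [370.7 358.6] top back [269. 442.]
```

```bash
python3 - <<'E'
import cv2
im=cv2.imread('pics/w3.png'); cv2.imwrite('pics/w3d.png',cv2.resize(im[220:460,220:420],(500,600)))
E
```

```text
(no output)
```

View pics/w3d.png

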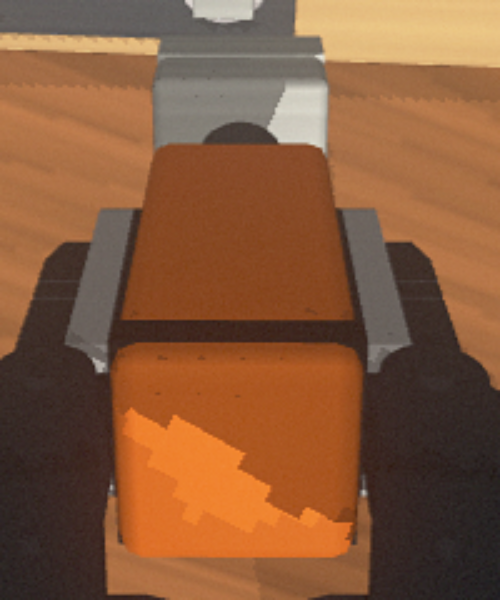

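The crop shows the driver held square. The mouth's front edge is at row 235, so its axis lies about 1 mm along tool +x from the TCP. I'm moving over the leaning head with the mouth about 12 mm above it.

>>> drive_tool:
  commands:
    - [255,0.01,-0.001,0,0.037]
    - [255,0.03,-0.004,0,0.037]
    - [255,0.05,-0.007,0.01,0.037]
    - [255,0.055,-0.0073,0.02,0.037]
    - [255,0.055,-0.0073,0.031,0.037]
    - [255,0.055,-0.0073,0.031,0.037]
    - [255,0.055,-0.0073,0.031,0.037]
    - [255,0.055,-0.0073,0.031,0.037]

```text
time_s: 6.87
tcp_pos: [0.4884, -0.0682, 0.1709]
eef_rot: [0.0, -0.173, 0.985, -0.0]
force: [0.1, 0.2, -2.5]
finger_gap: 0.0273
grip_force: 59.7
```

```bash
python3 - <<'E'
from h import *
o=monitor.get_obs(); print(o["tcp_pos"],o["force"],o["eef_rot"],o["wrist_torque"])
out=[]
for c in ("scene","side"):
    b=eyes.snapshot(c); save(b,c+'2.png'); k,t=cam(c)
    print(c,[(np.round(x["centre"],4),x["score"]) for q in ("driver","head_top") for x in nets.place_of(q,c)])
    u=proj(k,t,[.487,-.067,.095]).astype(int); out.append(cv2.resize(b[u[1]-30:u[1]+30,u[0]-20:u[0]+20],(400,600),interpolation=cv2.INTER_CUBIC))
    for h in (0.083,): print(c, "head exp",proj(k,t,[.4873,-.0679,.083]),"mouth exp",proj(k,t,[.4873,-.0679,o["tcp_pos"][2]-.0718]),u)
save(np.hstack(out),'m2.png')
E
```

```text
[ 0.48836492 -0.0681768   0.17088232] [ 0.13066903  0.16248075 -2.54656984] [ 2.66695080e-04 -1.72925950e-01  9.84934779e-01 -1.58083280e-04] [-0.04142794 -0.01037735 -0.01096586]
scene [(array([ 0.4376,  0.372 , -0.0021]), 0.92), (array([ 0.4892, -0.0693,  0.1019]), 0.71), (array([ 0.3256,  0.2491, -0.0013]), 0.62), (array([ 0.4848, -0.0704,  0.0776]), 0.59), (array([ 0.6609,  0.3341, -0.0038]), 0.29)]
scene head exp [298.42007172 233.05555186] mouth exp [298.2295457  228.61765702] [298 229]
side [(array([ 0.487 , -0.0674,  0.0957]), 0.87), (array([4.371e-01, 3.755e-01, 2.000e-04]), 0.85), (array([ 0.3259,  0.2438, -0.0042]), 0.72), (array([ 0.4866, -0.0659,  0.0839]), 0.39)]
side head exp [332.84077587 255.89962692] mouth exp [333.05963909 250.56431946] [332 251]
```

View pics/m2.png

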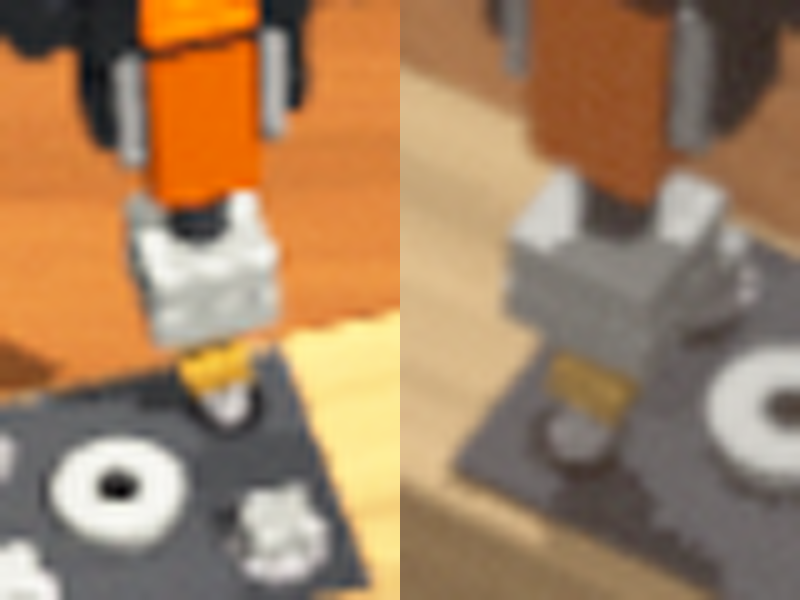

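>>> drive_tool:
  commands:
    - [255,0,0,0.005,0]
    - [255,0,0,0.009,0]
    - [255,0,0,0.012,0]
    - [255,0,0,0.015,0]
    - [255,0,0,0.017,0]
    - [255,0,0,0.019,0]
    - [255,0,0,0.019,0]

```text
time_s: 7.75
tcp_pos: [0.488, -0.068, 0.1508]
eef_rot: [-0.0, -0.173, 0.985, 0.0]
force: [1.0, 0.4, -2.6]
finger_gap: 0.0275
grip_force: 59.7
```

>>> drive_tool:
  commands:
    - [255,0,0,0.001,0]
    - [255,0.0004,0.001,0.002,0]
    - [255,0.0009,0.0018,0.003,0]
    - [255,0.0013,0.0025,0.004,0]
    - [255,0.0013,0.0025,0.004,0]

```text
time_s: 8.17
tcp_pos: [0.4862, -0.0661, 0.1473]
eef_rot: [0.0, -0.173, 0.985, -0.0]
force: [1.8, -0.3, -2.4]
finger_gap: 0.0272
grip_force: 59.9
```

>>> drive_tool:
  commands:
    - [255,0.0004,0.0008,0.001,0]
    - [255,0.0009,0.0016,0.002,0]
    - [255,0.0014,0.0026,0.003,0]
    - [255,0.0014,0.0026,0.003,0]
    - [255,0.0014,0.0026,0.003,0]

```text
time_s: 8.58
tcp_pos: [0.4838, -0.0641, 0.1442]
eef_rot: [-0.0, -0.173, 0.985, 0.0]
force: [1.7, -0.1, -2.9]
finger_gap: 0.027
grip_force: 60.0
```

>>> drive_tool:
  commands:
    - [255,0,0,0.001,0]
    - [255,0,0,0.002,0]
    - [255,0,0,0.002,0]

```text
time_s: 8.83
tcp_pos: [0.4838, -0.0641, 0.1422]
eef_rot: [-0.0, -0.173, 0.985, 0.0]
force: [0.0, 0.3, -0.9]
finger_gap: 0.0272
grip_force: 60.0
```

>>> drive_tool:
  commands:
    - [255,0,0,0.0005,0]
    - [255,0,0,0.001,0]
    - [255,0,0,0.001,0]

```text
time_s: 9.08
tcp_pos: [0.4838, -0.0641, 0.1412]
eef_rot: [-0.0, -0.173, 0.985, 0.0]
force: [0.5, 1.4, 0.2]
finger_gap: 0.0269
grip_force: 60.0
```

>>> drive_tool:
  commands:
    - [255,0,0,0.0005,0]
    - [255,0,0,0.001,0]
    - [255,0,0,0.001,0]

```text
time_s: 9.33
tcp_pos: [0.4838, -0.0641, 0.1402]
eef_rot: [-0.0, -0.173, 0.985, 0.0]
force: [-0.3, 1.3, 0.4]
finger_gap: 0.0277
grip_force: 60.0
```

>>> drive_tool:
  commands:
    - [255,0,0,0.0005,0]
    - [255,0,0,0.001,0]
    - [255,0,0,0.0015,0]

```text
time_s: 9.58
tcp_pos: [0.4839, -0.0642, 0.1387]
eef_rot: [-0.0, -0.173, 0.985, 0.0]
force: [-1.1, 0.8, 0.8]
finger_gap: 0.0274
grip_force: 60.1
```

>>> drive_tool:
  commands:
    - [255,0,0,0.0005,0]
    - [255,0,0,0.001,0]
    - [255,0,0,0.0015,0]

```text
time_s: 9.83
tcp_pos: [0.4839, -0.0642, 0.1372]
eef_rot: [-0.0, -0.173, 0.985, -0.0]
force: [0.0, 1.3, 0.6]
finger_gap: 0.0272
grip_force: 60.1
```

>>> drive_tool:
  commands:
    - [255,0,0,0.0005,0]
    - [255,0,0,0.001,0]
    - [255,0,0,0.0015,0]

```text
time_s: 10.08
tcp_pos: [0.4839, -0.0642, 0.1357]
eef_rot: [-0.0, -0.173, 0.985, -0.0]
force: [-1.5, 1.2, 0.1]
finger_gap: 0.0272
grip_force: 60.1
```

>>> drive_tool:
  commands:
    - [255,0,0,0.0005,0]
    - [255,0,0,0.001,0]
    - [255,0,0,0.0015,0]

```text
time_s: 10.33
tcp_pos: [0.4839, -0.0642, 0.1342]
eef_rot: [0.0, -0.173, 0.985, -0.0]
force: [-1.5, 1.7, 1.0]
finger_gap: 0.0272
grip_force: 60.1
```

>>> drive_tool:
  commands:
    - [255,0,0,0.0005,0]
    - [255,0,0,0.001,0]
    - [255,0,0,0.0015,0]

```text
time_s: 10.58
tcp_pos: [0.4839, -0.0642, 0.1327]
eef_rot: [-0.0, -0.173, 0.985, -0.0]
force: [-0.7, 1.9, 0.6]
finger_gap: 0.0272
grip_force: 60.1
```

>>> drive_tool:
  commands:
    - [255,0,0,0.0005,0]
    - [255,0,0,0.001,0]
    - [255,0,0,0.0015,0]

```text
time_s: 10.83
tcp_pos: [0.484, -0.0642, 0.1314]
eef_rot: [0.0, -0.173, 0.985, -0.0]
force: [-2.8, 1.5, 8.1]
finger_gap: 0.0274
grip_force: 60.9
```

>>> drive_tool:
  commands:
    - [255,0,0,0.0001,0]
    - [255,0,0,0.0002,0]
    - [255,0,0,0.0002,0]

```text
time_s: 11.08
tcp_pos: [0.484, -0.0642, 0.1315]
eef_rot: [0.0, -0.173, 0.985, -0.0]
force: [-2.4, 1.5, 7.0]
finger_gap: 0.0273
grip_force: 60.8
```

>>> drive_tool:
  commands:
    - [255,0,0,0.0002,0]
    - [255,0,0,0.0005,0]
    - [255,0,0,0.0005,0]

```text
time_s: 11.33
tcp_pos: [0.484, -0.0642, 0.1313]
eef_rot: [0.0, -0.173, 0.985, -0.0]
force: [-4.0, 2.1, 9.7]
finger_gap: 0.0275
grip_force: 61.3
```

>>> drive_tool:
  commands:
    - [255,0.0003,0.0004,0,0]
    - [255,0.0007,0.0007,0,0]
    - [255,0.0007,0.0007,0,0]

```text
time_s: 11.58
tcp_pos: [0.4837, -0.064, 0.1314]
eef_rot: [0.001, -0.173, 0.985, -0.001]
force: [-1.0, 0.7, 6.9]
finger_gap: 0.0271
grip_force: 61.0
```

>>> drive_tool:
  commands:
    - [255,0,0,0.0003,0]
    - [255,0,0,0.0006,0]
    - [255,0,0,0.0006,0]

```text
time_s: 11.83
tcp_pos: [0.4838, -0.064, 0.1312]
eef_rot: [0.001, -0.173, 0.985, -0.001]
force: [-1.9, 0.7, 11.9]
finger_gap: 0.0273
grip_force: 61.6
```

```bash
python3 - <<'E'
from h import *
o=monitor.get_obs(); print(o["tcp_pos"],o["force"],o["wrist_torque"],o["joint_pos"][5])
out=[]
for c in ("scene","side"):
    b=eyes.snapshot(c); k,t=cam(c)
    u=proj(k,t,[.483,-.064,.075]).astype(int); out.append(cv2.resize(b[u[1]-30:u[1]+30,u[0]-20:u[0]+20],(400,600),interpolation=cv2.INTER_CUBIC))
save(np.hstack(out),'m3.png')
E
```

```text
[ 0.48378731 -0.06400537  0.13118796] [-1.90423508  0.7269995  11.85360501] [ 0.40024562  0.72021362 -0.04195832] -0.6519480641074994
```

View pics/m3.png

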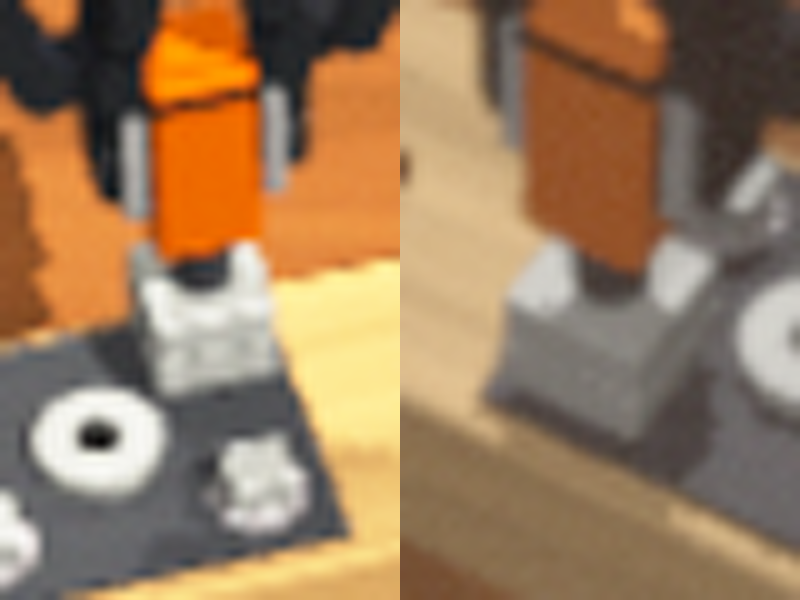

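The driver is seated over the screw head and pressing with about 12 to 14 N. I'm easing it slightly and holding for over a second.

>>> drive_tool:
  commands:
    - [255,0.0002,0.0001,-0.0002,0]
    - [255,0.0002,0.0001,-0.0002,0]
    - [255,0.0002,0.0001,-0.0002,0]
    - [255,0.0002,0.0001,-0.0002,0]
    - [255,0.0002,0.0001,-0.0002,0]
    - [255,0.0002,0.0001,-0.0002,0]
    - [255,0.0002,0.0001,-0.0002,0]
    - [255,0.0002,0.0001,-0.0002,0]
    - [255,0.0002,0.0001,-0.0002,0]
    - [255,0.0002,0.0001,-0.0002,0]
    - [255,0.0002,0.0001,-0.0002,0]
    - [255,0.0002,0.0001,-0.0002,0]

```text
time_s: 12.93
tcp_pos: [0.4837, -0.064, 0.1313]
eef_rot: [0.001, -0.173, 0.985, -0.001]
force: [-1.4, 1.5, 9.9]
finger_gap: 0.0274
grip_force: 61.3
```

>>> drive_tool:
  commands:
    - [255,0,0,0,0]
    - [255,0,0,0,0]
    - [255,0,0,0,0]
    - [255,0,0,0,0]
    - [255,0,-0.0001,5e-05,0.065]
    - [255,0,-0.0001,0.0001,0.13]
    - [255,0,-0.0002,0.00015,0.195]
    - [255,0,-0.0003,0.0002,0.26]
    - [255,0.0001,-0.0003,0.00025,0.325]
    - [255,0.0001,-0.0004,0.0003,0.39]
    - [255,0.0001,-0.0004,0.00035,0.455]
    - [255,0.0001,-0.0005,0.0004,0.52]

```text
time_s: 13.93
tcp_pos: [0.4839, -0.0646, 0.1309]
eef_rot: [0.001, 0.087, 0.996, -0.0]
force: [-0.8, 0.6, 9.8]
finger_gap: 0.0272
grip_force: 61.3
```

>>> drive_tool:
  commands:
    - [255,0,-0.0001,5e-05,0.065]
    - [255,0,-0.0001,0.0001,0.13]
    - [255,0,-0.0002,0.00015,0.195]
    - [255,0,-0.0003,0.0002,0.26]
    - [255,0.0001,-0.0003,0.00025,0.325]
    - [255,0.0001,-0.0004,0.0003,0.39]
    - [255,0.0001,-0.0004,0.00035,0.455]
    - [255,0.0001,-0.0005,0.0004,0.52]

```text
time_s: 14.6
tcp_pos: [0.4834, -0.0651, 0.1305]
eef_rot: [0.001, 0.34, 0.94, -0.0]
force: [-1.6, 1.4, 10.9]
finger_gap: 0.0272
grip_force: 61.4
```

```bash
python3 - <<'E'
from h import *
o=monitor.get_obs(); print(o["tcp_pos"],o["force"],o["wrist_torque"],o["eef_rot"])
E
```

```text
[ 0.48342983 -0.06506841  0.13046687] [-1.58910816  1.37538853 10.92909958] [0.22296707 0.6099671  0.08865287] [ 1.25025673e-03  3.40494938e-01  9.40245512e-01 -1.04582190e-04]
```

>>> drive_tool:
  commands:
    - [255,0,-0.0001,4e-05,0.065]
    - [255,0,-0.0001,8e-05,0.13]
    - [255,0,-0.0002,0.00012,0.195]
    - [255,0,-0.0003,0.00016,0.26]
    - [255,0.0001,-0.0003,0.0002,0.325]
    - [255,0.0001,-0.0004,0.00024,0.39]
    - [255,0.0001,-0.0004,0.00028,0.455]
    - [255,0.0001,-0.0005,0.00032,0.52]
    - [255,0.0002,-0.0006,0.00038,0.6]
    - [255,0.0002,-0.0006,0.0004,0.67]
    - [255,0.0002,-0.0006,0.0004,0.67]

```text
time_s: 15.52
tcp_pos: [0.4825, -0.0652, 0.1299]
eef_rot: [0.001, 0.631, 0.776, 0.0]
force: [-2.7, 0.8, 10.6]
finger_gap: 0.0272
grip_force: 61.4
```

```bash
python3 - <<'E'
from h import *
o=monitor.get_obs(); print(o["tcp_pos"],o["force"],o["wrist_torque"],o["eef_rot"]); q=o["eef_rot"]
Rt=R.from_quat([q[1],q[2],q[3],q[0]]).as_matrix(); print(np.degrees(np.arctan2(Rt[1,1],Rt[0,1])))
E
```

```text
[ 0.48251048 -0.06523049  0.12992117] [-2.6989817   0.7977532  10.63585551] [0.36406996 0.94472549 0.04946146] [7.78067152e-04 6.31171977e-01 7.75642502e-01 1.99146607e-04]
11.7267215331045
```

>>> drive_tool:
  commands:
    - [255,0,0,-0.0003,-0.03]
    - [255,0,0,-0.0008,-0.07]
    - [255,0,0,-0.0014,-0.11]
    - [255,0,0,-0.002,-0.13]
    - [255,0,0,-0.002,-0.13]

```text
time_s: 15.93
tcp_pos: [0.4823, -0.0652, 0.1309]
eef_rot: [0.0, 0.578, 0.816, -0.0]
force: [-0.9, 0.3, -3.5]
finger_gap: 0.0272
grip_force: 59.8
```

```bash
python3 - <<'E'
from h import *
o=monitor.get_obs(); print(o["tcp_pos"],o["force"],o["wrist_torque"])
E
```

```text
[ 0.48227389 -0.06519739  0.13089338] [-0.87245467  0.30523895 -3.49148382] [ 0.00752567 -0.02815805  0.00976696]
```

>>> drive_tool:
  commands:
    - [255,0,0,-0.001,0]
    - [255,0,0,-0.002,0]
    - [255,0,0,-0.004,0]
    - [255,0,0,-0.006,0]
    - [255,0,0,-0.009,0]
    - [255,0,0,-0.012,0]
    - [255,0,0,-0.016,0]
    - [255,0,0,-0.025,0]
    - [255,0,0,-0.04,0]
    - [255,0,0,-0.06,0]
    - [255,0,0,-0.07,0]
    - [255,0,0,-0.07,0]

```text
time_s: 16.93
tcp_pos: [0.4833, -0.0654, 0.2035]
eef_rot: [0.002, 0.578, 0.816, 0.001]
force: [0.1, -0.8, -2.7]
finger_gap: 0.0273
grip_force: 59.8
```

```bash
python3 - <<'E'
from h import *
o=monitor.get_obs(); print(o["tcp_pos"],o["force"],o["joint_pos"])
out=[]
for c in ("scene","side"):
    b=eyes.snapshot(c); k,t=cam(c)
    u=proj(k,t,[.483,-.064,.075]).astype(int); out.append(cv2.resize(b[u[1]-30:u[1]+30,u[0]-20:u[0]+20],(400,600),interpolation=cv2.INTER_CUBIC))
    print(c,[(np.round(x["centre"],4),x["score"]) for q in ("head_top",) for x in nets.place_of(q,c)])
save(np.hstack(out),'m4.png')
E
```

```text
[ 0.48325114 -0.06535811  0.20353095] [ 0.06273675 -0.78243345 -2.69790321] [-3.06722557e-01  1.66959804e-01 -2.06730251e-01  1.19277265e+00
  1.09644754e-05  9.24997087e-01]
scene [(array([ 0.4801, -0.0667,  0.0682]), 0.61)]
side [(array([ 0.4833, -0.0625,  0.0716]), 0.51)]
```

View pics/m4.png

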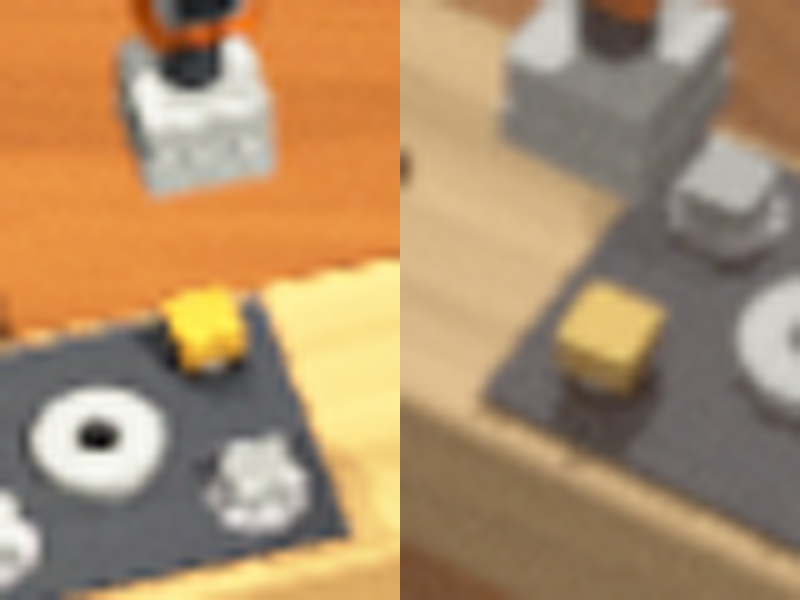

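The crop shows the yellow screw standing upright, with its sides parallel to the other screws. I'm doing one numerical check of squareness from the wrist camera.

>>> drive_tool:
  commands:
    - [255,-0.02,0,0,0]
    - [255,-0.045,0,0,0]
    - [255,-0.065,0,0,0]
    - [255,-0.07,0,0,0]
    - [255,-0.07,0,0,0]
    - [255,-0.07,0,0,0]

```text
time_s: 17.63
tcp_pos: [0.5049, -0.1308, 0.2001]
eef_rot: [-0.001, 0.578, 0.816, -0.0]
force: [-0.4, 0.3, -3.5]
finger_gap: 0.0274
grip_force: 59.7
```

```bash
python3 - <<'E'
from h import *
o=monitor.get_obs(); im=eyes.snapshot("wrist"); save(im,'w5.png'); K,T=cam("wrist",o); print(o["tcp_pos"],T[:3,3])
for q in ("head_top","pilot","rail"): print(q,[(np.round(x["centre"],4),x["score"]) for x in nets.place_of(q,"wrist")])
h=cv2.cvtColor(im,cv2.COLOR_RGB2HSV); u=proj(K,T,[.483,-.064,.072]).round().astype(int)
print(u,h[u[1]-2,u[0]-2],h[u[1]+3,u[0]+3])
m=((h[...,0]>14)&(h[...,0]<34)&(h[...,1]>130)).astype(np.uint8); M=np.zeros_like(m); M[u[1]-28:u[1]+28,u[0]-28:u[0]+28]=1; m&=M
n,l,s,cc=cv2.connectedComponentsWithStats(m); k=l[u[1],u[0]] or 1+np.argmax(s[1:,4]); print(s[k])
cn=max(cv2.findContours((l==k).astype(np.uint8),0,1)[0],key=cv2.contourArea).reshape(-1,2)
P=np.array([ray(K,T,p,.0705)[:2] for p in cn]); print(cv2.minAreaRect((P*1000).astype(np.float32)))
hm=((h[...,2]<110)).astype(np.uint8)
# plate outline fit
n,l,s,cc=cv2.connectedComponentsWithStats(((h[...,2]<130)&(h[...,1]<60)).astype(np.uint8))
for k in range(1,n):
  if s[k,4]>2000:
    cn=max(cv2.findContours((l==k).astype(np.uint8),0,1)[0],key=cv2.contourArea).reshape(-1,2); P=np.array([ray(K,T,p,.054)[:2] for p in cn]); print(s[k],cv2.minAreaRect((P*1000).astype(np.float32)))
# geometric plate corners expected, for comparison
E
```

```text
[ 0.50491882 -0.13076737  0.20012856] [ 0.47792474 -0.05290424  0.32862199]
head_top [(array([ 0.4809, -0.0607,  0.0672]), 0.96)]
pilot [(array([ 0.4801, -0.0598,  0.0543]), 0.63)]
rail [(array([ 0.5181, -0.0868,  0.0016]), 0.82)]
[317 118] [ 21 149 239] [ 21 147 236]
[303 103  29  30 755]
((483.2101745605469, -64.07125854492188), (16.14029312133789, 16.017595291137695), 23.983318328857422)
[  283    82   144   168 15468] ((515.5513305664062, -89.01850891113281), (91.41541290283203, 108.96371459960938), 19.366655349731445)
[  345   371   270   109 15432] ((695.5204467773438, -247.89036560058594), (230.32167053222656, 109.39768981933594), 19.4080810546875)
[  68  387  215   93 9963] ((453.06475830078125, -341.13958740234375), (181.8433380126953, 94.62999725341797), 19.408077239990234)
```

The head centre is at (0.4832, -0.0641), within 0.5 mm of the pilot, so the screw stands square. The head has turned about 86 degrees. I'm taking the driver back to the rest.

>>> drive_tool:
  commands:
    - [255,0.015,0.003,0,0]
    - [255,0.045,0.009,0,0]
    - [255,0.083,0.016,0,0]
    - [255,0.121,0.023,0,0]
    - [255,0.159,0.031,0,0]
    - [255,0.197,0.038,0,0]
    - [255,0.235,0.045,0,0]
    - [255,0.273,0.053,0,0]
    - [255,0.311,0.06,0,0]
    - [255,0.345,0.067,0,0]
    - [255,0.37,0.0715,0,0]
    - [255,0.386,0.0745,0,0]

```text
time_s: 18.83
tcp_pos: [0.4459, 0.2607, 0.2012]
eef_rot: [-0.0, 0.576, 0.817, 0.0]
force: [1.3, -0.4, -3.1]
finger_gap: 0.0274
grip_force: 59.7
```

>>> drive_tool:
  commands:
    - [255,0.006,0.0013,0.005,0]
    - [255,0.006,0.0013,0.02,0]
    - [255,0.006,0.0013,0.04,0]
    - [255,0.006,0.0013,0.06,0]
    - [255,0.006,0.0013,0.06,0]
    - [255,0.006,0.0013,0.06,0]

```text
time_s: 19.33
tcp_pos: [0.4459, 0.2634, 0.1406]
eef_rot: [-0.001, 0.578, 0.816, -0.001]
force: [0.2, 0.2, -1.4]
finger_gap: 0.0273
grip_force: 59.9
```

```bash
python3 - <<'E'
from h import *
o=monitor.get_obs(); print(o["tcp_pos"],o["force"],o["joint_pos"]); q=o["eef_rot"]
Rt=R.from_quat([q[1],q[2],q[3],q[0]]).as_matrix(); print("y yaw",np.degrees(np.arctan2(Rt[1,1],Rt[0,1])))
for c in ("wrist","scene","side"):
    eyes.snapshot(c)
    for q in ("rest","driver"): print(c,q,[(np.round(x["centre"],4).tolist(),round(x["score"],2)) for x in nets.place_of(q,c)])
E
```

```text
[0.44589953 0.26336691 0.14056077] [ 0.24384946  0.24281659 -1.41537534] [ 3.71432941e-01  2.59757291e-01 -2.52233174e-01  1.06088695e+00
 -1.14866277e-04  1.60327910e+00]
y yaw 19.420410188666708
wrist rest [([0.4492, 0.2623, -0.0015], 0.89)]
wrist driver [([0.3231, 0.2455, 0.0031], 0.83), ([0.4403, 0.3799, 0.0048], 0.62)]
scene rest [([0.4497, 0.2637, 0.0002], 0.64)]
scene driver [([0.3273, 0.2501, -0.0013], 0.95), ([0.4495, 0.2653, 0.0764], 0.65), ([0.4368, 0.3773, -0.0023], 0.55)]
side rest [([0.4536, 0.2649, 0.0012], 0.9)]
side driver [([0.4378, 0.3762, 0.002], 0.93), ([0.4463, 0.2698, 0.0662], 0.88), ([0.3237, 0.244, -0.0054], 0.66)]
```

>>> drive_tool:
  commands:
    - [255,-0.0005,0.002,0.005,0]
    - [255,-0.0008,0.004,0.018,0]
    - [255,-0.0008,0.004,0.034,0]
    - [255,-0.0008,0.004,0.048,0]
    - [255,-0.0008,0.004,0.055,0]
    - [255,-0.0008,0.004,0.059,0]
    - [255,-0.0008,0.004,0.0605,0]
    - [255,-0.0008,0.004,0.0605,0]

```text
time_s: 20.45
tcp_pos: [0.4508, 0.2645, 0.0806]
eef_rot: [0.0, 0.578, 0.816, 0.0]
force: [-0.4, -0.9, -2.2]
finger_gap: 0.0273
grip_force: 60.0
```

>>> drive_tool:
  commands:
    - [255,0,0,0.0007,0]
    - [255,0,0,0.0013,0]
    - [255,0,0,0.0013,0]

```text
time_s: 20.7
tcp_pos: [0.4508, 0.2645, 0.0796]
eef_rot: [0.0, 0.578, 0.816, 0.0]
force: [0.3, -0.9, -3.6]
finger_gap: 0.0275
grip_force: 60.0
```

>>> drive_tool:
  commands:
    - [255,0,0,0.0005,0]
    - [255,0,0,0.001,0]
    - [255,0,0,0.0015,0]
    - [255,0,0,0.0015,0]

```text
time_s: 21.03
tcp_pos: [0.4507, 0.2644, 0.0779]
eef_rot: [0.0, 0.578, 0.816, 0.0]
force: [-0.2, -0.3, 0.3]
finger_gap: 0.0271
grip_force: 60.2
```

>>> drive_tool:
  commands:
    - [200,0,0,0.0003,0]
    - [150,0,0,0.0003,0]
    - [90,0,0,0.0003,0]
    - [90,0,0,0.0003,0]
    - [90,0,0,0.0003,0]
    - [90,0,0,0.0003,0]
    - [90,0,0,0,0]
    - [90,0,0,-0.01,0]
    - [90,0,0,-0.03,0]
    - [90,0,0,-0.06,0]
    - [90,0,0,-0.1,0]
    - [90,0,0,-0.13,0]

```text
time_s: 22.03
tcp_pos: [0.4506, 0.2644, 0.211]
eef_rot: [0.0, 0.578, 0.816, 0.001]
force: [0.8, 1.2, 0.4]
finger_gap: 0.0555
grip_force: 0.0
```

>>> drive_tool:
  commands:
    - [90,0,0,-0.03,0]
    - [90,0,0,-0.05,0]
    - [90,0,0,-0.05,0]
    - [90,0,0,-0.05,0]

```text
time_s: 22.37
tcp_pos: [0.4509, 0.2645, 0.2592]
eef_rot: [0.001, 0.578, 0.816, 0.001]
force: [0.3, -0.2, -0.2]
finger_gap: 0.0554
grip_force: 0.0
```

```bash
python3 - <<'E'
from h import *
o=monitor.get_obs(); print(o["tcp_pos"],o["force"],o["finger_gap"])
for c in ("wrist","scene","side"):
    im=eyes.snapshot(c); save(im,c+'9.png')
    for q in ("rest","driver","head_top","bottle","tin","tumbler"): print(c,q,[(np.round(x["centre"],3).tolist(),round(x["score"],2)) for x in nets.place_of(q,c)])
    if c=="wrist":
        K,T=cam(c,o); m=((im[...,0]>200)&(im[...,2]<90)&(im[...,1]>100)).astype(np.uint8); n,l,s,cc=cv2.connectedComponentsWithStats(m)
        for k in range(1,n):
            if s[k,4]>300:
                cn=max(cv2.findContours((l==k).astype(np.uint8),0,1)[0],key=cv2.contourArea).reshape(-1,2)
                P=np.array([ray(K,T,p,0.111)[:2] for p in cn]); print("top",cv2.minAreaRect((P*1000).astype(np.float32)))
E
```

```text
[0.45092317 0.26452421 0.25918431] [ 0.25011096 -0.18751305 -0.23063387] 0.055415423765111306
wrist rest []
wrist driver [([0.324, 0.246, -0.0], 0.86), ([0.438, 0.379, 0.004], 0.8), ([0.452, 0.262, 0.008], 0.75)]
wrist head_top []
wrist bottle []
wrist tin [([0.66, 0.334, -0.002], 0.65)]
wrist tumbler [([0.658, 0.333, -0.004], 0.97)]
top ((442.0937194824219, 381.08453369140625), (39.83576965332031, 40.07294464111328), 20.107093811035156)
top ((384.1726379394531, 347.45294189453125), (44.31602478027344, 9.16323471069336), 89.57770538330078)
top ((335.3368225097656, 260.7699890136719), (14.638489723205566, 34.459877014160156), 50.680419921875)
top ((313.94384765625, 235.8938751220703), (43.575069427490234, 41.12849807739258), 49.341854095458984)
top ((494.96905517578125, 283.6275329589844), (8.356253623962402, 45.2583122253418), 1.5221701860427856)
top ((482.3349914550781, 243.42059326171875), (112.30059051513672, 12.703058242797852), 89.85868072509766)
top ((356.6029968261719, 213.7503662109375), (82.11045837402344, 6.909909248352051), 89.45507049560547)
top ((451.1888122558594, 266.4
[... 598 characters left out ...]
85938)
scene rest [([0.451, 0.264, -0.001], 0.77)]
scene driver [([0.328, 0.251, -0.002], 0.92), ([0.44, 0.375, -0.001], 0.84), ([0.454, 0.267, 0.01], 0.75)]
scene head_top [([0.48, -0.068, 0.068], 0.46)]
scene bottle [([0.438, -0.368, -0.003], 0.67), ([0.609, -0.395, -0.006], 0.23)]
scene tin [([0.608, -0.4, -0.005], 0.55)]
scene tumbler [([0.658, 0.334, -0.003], 0.92)]
side rest [([0.455, 0.263, 0.003], 0.94), ([0.66, 0.334, -0.005], 0.5)]
side driver [([0.451, 0.27, -0.001], 0.69), ([0.439, 0.372, -0.001], 0.59)]
side head_top [([0.481, -0.063, 0.072], 0.62)]
side bottle [([0.437, -0.37, -0.005], 0.84)]
side tin [([0.608, -0.398, 0.007], 0.95)]
side tumbler [([0.66, 0.334, -0.004], 0.75)]
```

The driver stands upright in the rest: its top is at (0.451, 0.266) with a 26 mm square outline. The bottle, tin and tumbler have not moved.

```bash
python3 -c "
from h import *
print(order.hand_in())"
```

```text
the job is handed in; nothing more can be done
None
```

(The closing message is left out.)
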